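Push the ash pan home under the braai

TASK

The emptied ash pan of the little bench-top braai stands loose and askew on the shelf. Line it up with the open front of the braai and push it in between the two front legs, tray end first, until its front plate is fully home against the legs. Only push it along the shelf with the fingers: do not lift or tip it, go gently, and leave the other things where they stand.

Things in the scene. Friction and masses are not known exactly. Their poses are not given: they have to be found in the camera images.
- ash_pan: Loose ash pan, sheet steel, about 0.55 kg. Open-topped tray (sizes in mm) 170 long (own x) x 160 wide (own y) x 28 high, walls and floor 3 thick, its two +x corners cut off at 45 degrees by 10. Origin: centre of the tray's underside, on the shelf; own +x points to the end that goes in first, z up. The upright front plate closes the -x end, with a strap handle beyond it.
- pan_plate (a point): Middle of the outer (-x) face of the pan's front plate, 20 above the shelf, 89 from the pan's origin. The plate is 4 thick, 196 wide and spans 2 to 38 above the shelf: wider than the tray, it stops against the braai's legs.
- pan_handle (a point): Middle of the outer (-x) face of the pan's handle, 149 from the pan's origin, 17 above the shelf. The handle is a bare-steel strap, 5 thick and from 6 to 28 above the shelf, bent to a D: cross bar 104 wide, opening between cross bar and front plate 94 (own y) x 55 (own x), open above and below.
- pan_nose (a point): Middle of the outer face of the tray's far (+x) wall, the end that goes in first, 14 above the shelf.
- braai: Fixed bench-top charcoal braai, black sheet steel (sizes in mm): open fire box 240 deep (own x) x 232 wide (own y) with a cooking grid on top, on four angle-iron legs. Origin: centre of its footprint on the shelf; the open front faces own -x and the pan goes in along own +x; z up. With the pan home the pan's origin lies at x = -35, y = 0 in this frame and both yaws agree.
- braai_gap (a point): Middle of the gap at shelf height, in the plane of the front faces of the two front legs (x = -120 of the braai), same axes. The legs' inner edges lie 84 to either side: a gap of 168 for the 160 tray. Each leg is 25 wide, with a foot plate 4 high on its outer side, out to 135 from the middle.
- braai_grid (a point): Middle of the cooking grid, 180 above the shelf. The fire box's underside is 80 above the shelf and its front wall is flush with the legs' fronts; a wind shield at the rear (+x) rises to 250; wire handles on both sides reach out to y = +-149 of the braai, at 150 height.
- mug: Grey enamel mug, rim radius 42, 80 high, loop handle on own +y; origin under its centre. Leave alone.
- jar: Glass jar with a steel twist cap, radius 38, 110 high; origin under its centre. Leave alone.
- shaker: Round aluminium salt shaker, radius 27, 108 high; origin under its centre. Leave alone.
- brush: Grill brush with a wooden handle and steel bristles, 260 long along own x (x = -120 to 138), 30 wide, 38 high, lying; origin on the shelf near its middle. Leave alone.
- lighter: Long plastic gas lighter, lying along own x (x = -100 to 110), 24 wide, 28 high; the button sits beneath a clear hinged safety cover. Leave alone.
- firelighters: Cardboard box of firelighters, 70 (own x) x 125 (own y) x 45 high; origin under its centre. Leave alone.
- tongs: Flat steel braai tongs, lying along own x (x = -96 to 158), 75 wide, 11 high. Leave alone.

How it is judged:
On the way:
1. the tray end of the pan has gone in between the two front legs (x of pan_nose in the frame of braai_gap above 0.02 m and y of pan_nose in the frame of braai_gap between -0.03 and 0.03 m), for 0.1 s.
At the end, for the whole second after the job is handed in: The pan is at rest flat on the shelf between the front legs, its front plate within 6 mm of the legs' front faces, within 8 mm of the middle and 0.06 rad of square; every other loose thing is within 25 mm of where it stood (x of ash_pan in the frame of braai between -0.041 and -0.028 m and y of ash_pan in the frame of braai between -0.008 and 0.008 m and angle between the x axis of ash_pan and the x axis of braai, either way round below 0.06 rad and height (world z) of ash_pan below 0.004 m and linear speed of ash_pan below 0.01 m/s and distance of each of mug, jar, shaker, brush, lighter, firelighters, tongs from where it was at the start of the episode below 0.025 m); the robot touches nothing.
It fails at once if the ash pan was lifted or tipped (over 10 mm or 0.1 rad) (height (world z) of ash_pan above 0.01 m or angle between ash_pan's own z axis and vertical above 0.1 rad).
It fails at once if the pan was rammed or squeezed with more than 60 N (contact force between the fingers and ash_pan above 60 N).
It fails at once if the braai was hit hard by the arm or fingers (more than 40 N) (contact force between any of the arm, the fingers and braai above 40 N).
It fails at once if another thing was pushed more than 25 mm from its place (distance of any of mug, jar, shaker, brush, lighter, firelighters, tongs from where it was at the start of the episode above 0.025 m).
It also fails if it takes over 72 s, if anything falls off the work surface, if the arm or the gripper's body presses on something with over 40 N, if the wrist force passes 120 N, or if a joint passes its speed limit or range.

ROBOT

A 6-joint arm with a two-finger parallel gripper is mounted at the origin on the work surface. World frame = base frame: x ahead of the robot, y to its left, z up, the work surface at z = 0. Lengths are in m, angles in rad, forces in N, time in s.
With the tool pointing down it reaches from about 0.35 to 0.975 m from the base axis. Payload 4.9 kg.
Tool frame: the origin (TCP) lies at the very end of the fingers, on their centre line; the grasp point (between the pads) lies 19 mm behind it; x points along the fingers, y is the direction in which the jaws open and shut, and the axes are right-handed (so a half turn about x gives the same grasp; the last joint's range is limited). The gripper opens to 85 mm and grips with 20 to 120 N. Pads are 22 mm wide; open, the fingers measure 114 mm over their backs; the gripper's body (76 mm by 85 mm) begins 54 mm behind the grasp point. The pads swing forward as they close: fully open they stand 13 mm farther back than shut.
Start: joints at [-1.456, 0.053, 1.613, -0, 1.476, -0.119], TCP at [0.145, -0.608, 0.231] pointing down, gripper open.
Joint ranges: [-3.01, 3.01], [-1.01, 2.22], [0.06, 2.58], [-1.02, 4.17], [0.09, 2.62], [-3.14, 3.14]. Speed limits (rad/s): [2.57, 2.57, 3.14, 3.14, 3.14, 3.14].

INTERFACE

Orientations are given as a rotation vector (axis times angle).
In Python, from station import ctrl, get_image, calibration, finish_job, search_frame, cut_out, mark_of gives the robot as it stands. The module is installed in compiled form; this text tells all that it offers.
- The arm moves only by the tool arm_command, never from a script. Its argument "plan" is a list that holds one entry, the list of rows, each a list of 7 numbers: the shift along the tool's x, y, z in m, then the turn, a rotation vector about the tool's x, y, z in degrees, then the finger opening in m, from 0 to 0.0854. A call has 1 to 20 rows; each row shifts and turns the pose as measured when the row begins, along the tool's axes as they then stand; what a row does not reach is not made up. A row lasts 1/12 s, in which the tool goes at most 41.7 mm and 7.16 degrees, less where a joint would pass 70% of its speed; a pose out of reach is approached as far as the arm can. A call with a gripper value outside its range is refused whole. The fingers move at their own pace and stop on an object; "squeeze" is the grip in N (left out, the last holds). Time passes only in rows, so rows that do not move let the fingers close. It gives the time, the measured TCP pose, the force and the opening at its end, in the units of the state.
- ctrl.get_obs(): the state, without advancing time (a new reading comes with each control period).
- get_image(name): name is "scene" or "top"; returns the picture (384x512x3 uint8, red, green, blue); there is no depth.
- calibration(name): a dict with "fx", "fy", "cx", "cy" (pixels), "k1" (the pictures are not rectified: a ray, as slopes to the right and down, at radius r is drawn at 1 + k1 r^2 times it, then the intrinsics apply), "cam_to_world" (4x4, takes a point from camera to world coordinates). Camera axes: x right, y down, z forward; pixel columns grow to the right and rows downward; lengths in m; the calibration is good to about 2 mm. A picture is of the moment at which its call begins. calibration takes no time and is no camera call.
- finish_job(): hands the job in, once; it reports no verdict.
Trained networks look in the newest picture that a camera, given by its name, has taken for a name from the list of things; names that differ only in an ending like _2 or _b are one class to them, and where a whole thing is asked for, a point or a joint stands for the part that bears it (a point fixed in the world has none). Each returns a list of dicts, best first, with "conf" (0 to 1); they miss things now and then, are a little off and sometimes report something else, mostly with a low value. They report only what shows in the picture. A call takes as long as a camera call.
- search_frame(camera, thing): "at" ([x, y, z] in m, in the coordinates of the camera as it stood for that picture, good to about 4 mm: the middle of the surface that is visible of it).
- cut_out(camera, thing): "mask" (384x512 bool, what is visible of it).
- mark_of(camera, thing): "at" ([x, y, z] in m, in the coordinates of the camera as it stood for that picture, good to about 4 mm: a listed point, or the origin of a listed thing).
The state is a dict: "t": time; "q": joint angles; "dq": joint speeds; "effort": joint torques, N m; "tool_pos": TCP position; "tool_rot": TCP orientation; "contact_force": force on the tool from outside, world axes, zero at the start; "wrist_torque": the same for the moment, N m; "opening": finger opening in m.
Only numpy, scipy, OpenCV 4.12 (cv2) and the standard library are available. Lean on these libraries where they do the work, as an engineer would, in place of code of your own. Each camera call takes 0.05 s, during which the arm holds its last target. There are 200 camera calls.

## Working session

There is one attempt and no reset: what is moved stays moved. The work goes in short steps, Python scripts to look and compute and a tool call to move; the robot and the scene stay as the last step left them, time stands still between calls to the robot, and variables do not carry over. Pictures are saved under pics/ and viewed, about 8 in all and at most 12, crops included, and the job is handed in when it is done.

Besides the shell and the picture viewer there is one more tool, called after "Emit:" as name(argument=value, ...) on one line, values as JSON. arm_command: Moves the arm, as the interface text tells. Its arguments: {"type":"object","properties":{"plan":{"type":"array","items":{"type":"array","items":{"type":"array","items":{"type":"number"}}}},"squeeze":{"type":"number"}},"required":["plan"]}

```bash
mkdir -p pics
cat > h.py <<'E'
import numpy as np, cv2
from station import *
from scipy.spatial.transform import Rotation as R
def w(cam,p):
    T=np.array(calibration(cam)["cam_to_world"]); return T[:3,:3]@np.array(p)+T[:3,3]
def mk(cam,n):
    r=mark_of(cam,n)
    return [(round(d["conf"],2),w(cam,d["at"]).round(4).tolist()) for d in r[:2]]
def px(cam,P):
    c=calibration(cam);T=np.linalg.inv(np.array(c["cam_to_world"]))
    P=np.atleast_2d(P)@T[:3,:3].T+T[:3,3];s=P[:,:2]/P[:,2:];s=s*(1+c["k1"]*(s**2).sum(1,keepdims=True))
    return s*[c["fx"],c["fy"]]+[c["cx"],c["cy"]]
def ray(cam,u,v,z):
    c=calibration(cam);T=np.array(c["cam_to_world"])
    d=np.array([(u-c["cx"])/c["fx"],(v-c["cy"])/c["fy"]]);s=d.copy()
    for _ in range(20): s=d/(1+c["k1"]*(s@s))
    r=T[:3,:3]@np.r_[s,1];return T[:3,3]+r*(z-T[2,3])/r[2]
E
python3 - <<'E'
from h import *
for c in("scene","top"):
    im=get_image(c);cv2.imwrite(f"pics/{c}0.png",cv2.resize(im[:,:,::-1],(800,600)))
    print(c,np.array(calibration(c)["cam_to_world"])[:3,3].round(3))
    for n in "ash_pan pan_plate pan_handle pan_nose braai braai_gap braai_grid mug jar shaker brush lighter firelighters tongs".split(): print(n,mk(c,n))
o=ctrl.get_obs();print(o["t"],o["tool_pos"],R.from_rotvec(o["tool_rot"]).as_matrix().round(3))
E
```

```text
scene [ 0.949 -0.571  1.115]
ash_pan [(0.74, [0.5595, -0.0652, 0.0003])]
pan_plate [(0.87, [0.5865, -0.1522, 0.0193])]
pan_handle [(0.94, [0.6061, -0.209, 0.0224])]
pan_nose [(0.97, [0.5314, 0.0176, 0.0142])]
braai [(0.63, [0.5133, 0.3512, 0.1789]), (0.58, [0.5092, 0.3488, -0.0009])]
braai_gap [(0.67, [0.7665, -0.0767, 0.0001])]
braai_grid [(0.9, [0.5108, 0.3527, 0.1797])]
mug [(0.63, [0.7674, 0.0338, -0.0008])]
jar [(0.69, [0.7663, -0.0747, 0.0024])]
shaker [(0.75, [0.3165, 0.2242, 0.0023]), (0.37, [0.5877, -0.1509, 0.0223])]
brush [(0.83, [0.739, -0.2931, -0.0004])]
lighter [(0.62, [0.3142, 0.2228, 0.0009]), (0.59, [0.4597, -0.3528, -0.0014])]
firelighters [(0.74, [0.7729, 0.2081, -0.0018])]
tongs [(0.67, [0.4166, -0.4523, -0.0056])]
top [ 0.401 -0.043  1.457]
ash_pan [(0.72, [0.5585, -0.0593, -0.0038]), (0.41, [0.4136, -0.4483, 0.0024])]
pan_plate []
pan_handle [(0.75, [0.6, -0.2003, 0.012])]
pan_nose [(0.74, [0.5342, 0.0215, 0.0151])]
braai [(0.96, [0.5061, 0.353, -0.0036]), (0.53, [0.5072, 0.3503, 0.1794])]
braai_gap [(0.43, [0.7599, -0.0743, -0.0058])]
braai_grid [(0.64, [0.3116, 0.2247, 0.0005]), (0.62, [0.5038, 0.3531, 0.1799])]
mug [(0.79, [0.7657, 0.0381, -0.0008])]
jar [(0.84, [0.757, -0.0735, -0.0013]), (0.66, [0.7373, -0.2892, 0.0009])]
shaker [(0.9, [0.3129, 0.2254, -0.0022])]
brush [(0.91, [0.7341, -0.2882, -0.0007]), (0.37, [0.7574, -0.0728, -0.0013])]
lighter [(0.86, [0.4509, -0.3451, -0.0029]), (0.6, [0.4141, -0.4462, 0.0005])]
firelighters [(0.77, [0.7664, 0.2119, -0.0011]), (0.22, [0.7628, 0.0376, -0.0])]
tongs [(0.73, [0.4146, -0.4476, -0.003])]
1.5 [ 0.14477408 -0.60797259  0.23126975] [[ 0.     0.232 -0.973]
 [ 0.    -0.973 -0.232]
 [-1.    -0.    -0.   ]]
```

View pics/scene0.png

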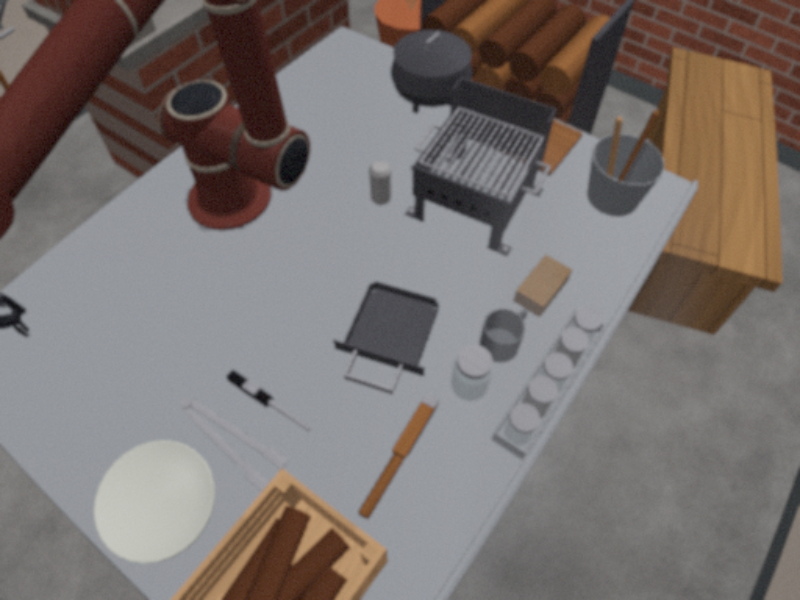

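View pics/top0.png

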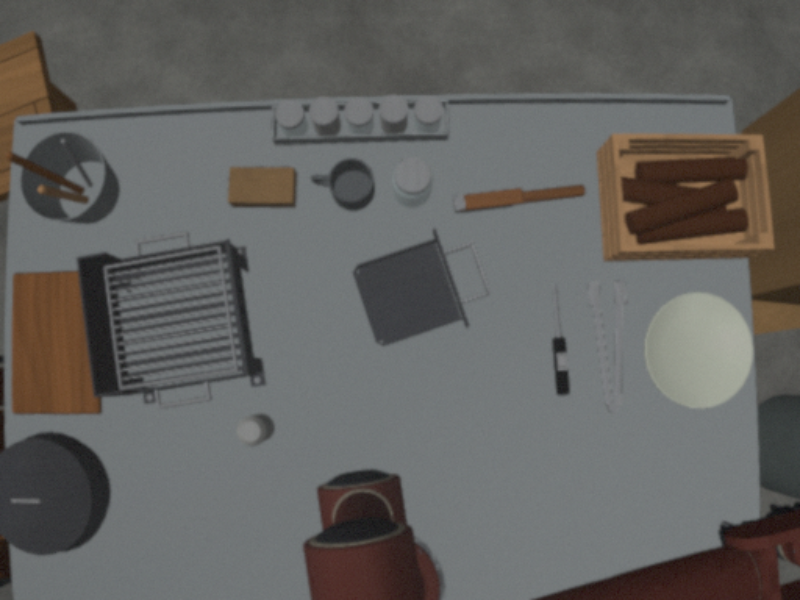

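The scene view shows the pan mid-shelf, nose towards the braai. In the top view (800x600) the plate runs (435,232)-(467,326), the handle is to the right of it, and the braai's front legs are near (240,255) and (260,375). I'll fit both poses to masks.

```bash
cat > fit.py <<'E'
from h import *
from scipy.optimize import minimize
def box(x0,x1,y0,y1,z0,z1): return np.array([[x,y,z] for x in(x0,x1) for y in(y0,y1) for z in(z0,z1)])/1000.
tray=np.array([[x,y,z] for x,y in((-85,-80),(-85,80),(75,80),(85,70),(85,-70),(75,-80)) for z in(0,28)])/1000.
PAN=[tray,box(-89,-85,-98,98,2,38),box(-149,-144,-52,52,6,28),box(-149,-89,-52,-47,6,28),box(-149,-89,47,52,6,28)]
BR=[box(-120,120,-116,116,80,180),box(116,120,-116,116,80,250)]+[box(a,b,c,d,0,80) for a,b in((-120,-95),(95,120)) for c,d in((84,109),(-109,-84))]+\
 [box(a,b,c,d,0,4) for a,b in((-120,-95),(95,120)) for c,d in((109,135),(-135,-109))]
def render(cam,parts,p):
    m=np.zeros((768,1024),np.uint8);c,s=np.cos(p[2]),np.sin(p[2])
    for P in parts:
        Q=P@np.array([[c,s,0],[-s,c,0],[0,0,1]])+[p[0],p[1],0]
        cv2.fillConvexPoly(m,cv2.convexHull(np.round((px(cam,Q)*2+.5)*16).astype(np.int32)),1,shift=4)
    return m>0
def masks(name,cams=("scene","top")):
    M={}
    for c in cams:
        r=cut_out(c,name)
        if r: M[c]=cv2.resize(r[0]["mask"].astype(np.uint8),(1024,768),interpolation=cv2.INTER_NEAREST)>0; print(c,r[0]["conf"],r[0]["mask"].sum())
    return M
def fit(parts,M,p0):
    def f(p):
        e=0
        for c in M: r=render(c,parts,p);e+=1-(r&M[c]).sum()/(r|M[c]).sum()
        return e/len(M)
    p0=np.array(p0,float);S=np.vstack([p0]+[p0+d for d in np.diag([.015,.015,.08])])
    r=minimize(f,p0,method="Nelder-Mead",options=dict(initial_simplex=S,xatol=1e-4,fatol=1e-5));return r.x,r.fun
def rel(b,p):
    c,s=np.cos(b[2]),np.sin(b[2]);d=p[:2]-b[:2];return c*d[0]+s*d[1],-s*d[0]+c*d[1],p[2]-b[2]
E
cat > m1.py <<'E'
from fit import *
ims={c:get_image(c) for c in("scene","top")}
out={}
for n,parts,p0 in(("ash_pan",PAN,(.559,-.062,1.88)),("braai",BR,(.508,.352,1.69))):
    M=masks(n)
    for sub in(["scene"],["top"],["scene","top"]):
        sub=[c for c in sub if c in M]
        if sub: x,e=fit(parts,{c:M[c] for c in sub},p0);print(n,sub,x.round(4),round(e,3));out[n]=x
print("rel",rel(out["braai"],out["ash_pan"]))
for c,(u,v,a,b) in dict(top=(40,140,280,210),scene=(200,40,200,220)).items():
    o=cv2.resize(ims[c][:,:,::-1],(1024,768),interpolation=cv2.INTER_CUBIC)
    for n,parts in(("ash_pan",PAN),("braai",BR)):
        for P in parts:
            m=render(c,[P],out[n]).astype(np.uint8)
            cv2.drawContours(o,cv2.findContours(m,0,2)[0],-1,(0,255,255) if n=="braai" else (0,255,0),1)
    cv2.imwrite(f"pics/{c}_fit.png",cv2.resize(o[2*v:2*(v+b),2*u:2*(u+a)],None,fx=1.35,fy=1.35))
E
python3 m1.py
```

```text
scene 0.78 2646
top 0.67 3204
ash_pan ['scene'] [ 0.5603 -0.0621  1.8656] 0.061
ash_pan ['top'] [ 0.5565 -0.0588  1.8751] 0.102
ash_pan ['scene', 'top'] [ 0.5589 -0.0608  1.8729] 0.092
scene 0.7 6170
top 0.69 8860
braai ['scene'] [0.5107 0.348  1.7082] 0.058
braai ['top'] [0.5071 0.3515 1.7005] 0.156Traceback (most recent call last):
  File "m1.py", line 8, in <module>
    if sub: x,e=fit(parts,{c:M[c] for c in sub},p0);print(n,sub,x.round(4),round(e,3));out[n]=x
                ~~~^^^^^^^^^^^^^^^^^^^^^^^^^^^^^^^^
  File "fit.py", line 26, in fit
    r=minimize(f,p0,method="Nelder-Mead",options=dict(initial_simplex=S,xatol=1e-4,fatol=1e-5));return r.x,r.fun
    res = _minimize_neldermead(fun, x0, args, callback, bounds=bounds,
                               **options)
    fxr = func(xr)
    fx = function(np.copy(x), *(wrapper_args + args))
  File "fit.py", line 23, in f
    for c in M: r=render(c,parts,p);e+=1-(r&M[c]).sum()/(r|M[c]).sum()
                  ~~~~~~^^^^^^^^^^^
  File "fit.py", line 12, in render
    cv2.fillConvexPoly(m,cv2.convexHull(np.round((px(cam,Q)*2+.5)*16).astype(np.int32)),1,shift=4)
                                                  ~~^^^^^^^
  File "h.py", line 10, in px
    c=calibration(cam);T=np.linalg.inv(np.array(c["cam_to_world"]))
ValueError: time passes only in moves, steps and waits
```

```bash
sed -i '3i import functools\n_cal=functools.lru_cache(None)(lambda c: __import__("station").calibration(c))' h.py; sed -i 's/^from scipy.spatial/calibration=_cal\nfrom scipy.spatial/' h.py; sed -i 's/^print("rel"/out["ash_pan"]=out["ash_pan"]\nprint("rel"/' m1.py; head -7 h.py; python3 m1.py; python3 -c "
from h import *; print(ctrl.get_obs()['t'])"
```

```text
import numpy as np, cv2
from station import *
import functools
_cal=functools.lru_cache(None)(lambda c: __import__("station").calibration(c))
calibration=_cal
from scipy.spatial.transform import Rotation as R
def w(cam,p):
scene 0.86 2791
top 0.76 3293
ash_pan ['scene'] [ 0.5603 -0.0623  1.8711] 0.039
ash_pan ['top'] [ 0.5571 -0.0576  1.8683] 0.087
ash_pan ['scene', 'top'] [ 0.5589 -0.0607  1.8737] 0.081
scene 0.84 6251
top 0.88 7720
braai ['scene'] [0.5102 0.3467 1.7065] 0.055
braai ['top'] [0.5074 0.3512 1.7036] 0.252
braai ['scene', 'top'] [0.5087 0.35   1.7061] 0.162
rel (np.float64(-0.4137055068333191), np.float64(0.005689206151809421), np.float64(0.16759154422904232))
2.1
```

View pics/top_fit.png

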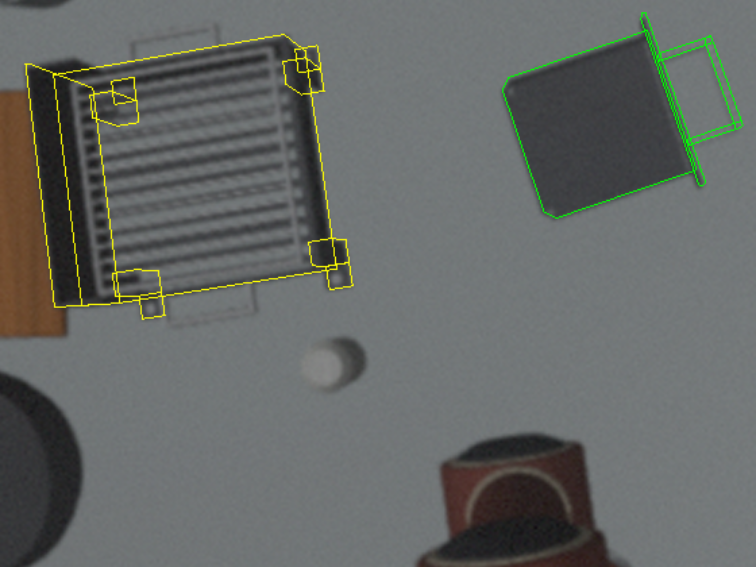

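The overlay fits well: both outlines lie on the edges. In the braai frame the pan is at x −0.414, y +0.006, yaw +9.6°. I'll push on the cross bar with both fingers spread, so first I go above and behind the handle.

Emit:
arm_command(plan=[[[0,-0.016,-0.034,0,0,0,0.06],[0,-0.016,-0.034,0,0,0,0.06],[0,-0.016,-0.034,0,0,0,0.06],[0,-0.016,-0.034,0,0,0,0.06],[0,-0.016,-0.034,0,0,0,0.06],[0,-0.016,-0.034,0,0,0,0.06],[0,-0.016,-0.034,0,0,0,0.06],[0,-0.016,-0.034,0,0,0,0.06],[0,-0.016,-0.034,0,0,0,0.06],[0,-0.016,-0.034,0,0,0,0.06],[0,-0.016,-0.034,0,0,0,0.06],[0,-0.016,-0.034,0,0,0,0.06],[0,-0.016,-0.034,0,0,0,0.06],[0,-0.016,-0.034,0,0,0,0.06],[0,-0.016,-0.034,0,0,0,0.06],[0,-0.016,-0.034,0,0,0,0.06]]])

```text
t: 3.43
tool_pos: [0.6319, -0.223, 0.2322]
tool_rot: [2.104, 0.224, -2.1]
contact_force: [0.7, -0.7, 0.5]
opening: 0.0601
```

Emit:
arm_command(plan=[[[0,0,0,-6.7,0,0,0.06],[0,0,0,-6.7,0,0,0.06],[0,0,0,-6.7,0,0,0.06],[0,0,0,-6.7,0,0,0.06],[0,0,0,-6.7,0,0,0.06],[0,0,0,-6.7,0,0,0.06],[0,0,0,-6.7,0,0,0.06],[0,0,0,-6.7,0,0,0.06],[0,0,0,-6.7,0,0,0.06],[0,0,0,-6.7,0,0,0.06],[0,0,0,-6.7,0,0,0.06],[0,0,0,-6.7,0,0,0.06],[0,0,0,-6.7,0,0,0.06],[0,0,0,-6.7,0,0,0.06],[0,0,0,0,0,0,0.06]]])

```text
t: 4.68
tool_pos: [0.639, -0.2136, 0.23]
tool_rot: [0.922, 1.361, -0.925]
contact_force: [0.4, 0.2, 0.2]
opening: 0.0598
```

```bash
cat > go.py <<'E'
from h import *
def to(x,y,z,yaw):  # remaining shift in tool axes, turn about tool x (deg); yaw = pan heading
    o=ctrl.get_obs();M=R.from_rotvec(o["tool_rot"]);h=np.arctan2(*(-M.as_matrix()[:2,2])[::-1])
    T=R.from_matrix(np.array([[0,np.sin(yaw),-np.cos(yaw)],[0,-np.cos(yaw),-np.sin(yaw)],[-1,0,0]]))
    print("t",round(o["t"],2),"pos",o["tool_pos"].round(4) if hasattr(o["tool_pos"],"round") else o["tool_pos"],"heading",round(h,4),"open",round(float(o["opening"]),4),"F",np.round(o["contact_force"],1))
    print("shift",M.inv().apply(np.array([x,y,z])-o["tool_pos"]).round(4),"turn",np.degrees((M.inv()*T).as_rotvec()).round(2))
E
python3 -c "
from go import *
to(.612,-.2325,.006,1.871)"
```

```text
t 4.68 pos [ 0.639  -0.2136  0.23  ] heading 1.9519 open 0.0598 F [0.4 0.2 0.2]
shift [ 0.224  -0.0323  0.0065] turn [ 4.64  0.26 -0.05]
```

Emit:
arm_command(plan=[[[0,-0.016,0.006,4.6,0.2,0,0.06],[0,-0.016,0.006,0,0,0,0.06],[0,0,0,0,0,0,0.06],[0.025,0,0,0,0,0,0.06],[0.025,0,0,0,0,0,0.06],[0.025,0,0,0,0,0,0.06],[0.025,0,0,0,0,0,0.06],[0.025,0,0,0,0,0,0.06],[0.025,0,0,0,0,0,0.06],[0,0,0,0,0,0,0.06],[0,0,0,0,0,0,0.06]]])

```text
t: 5.6
tool_pos: [0.6139, -0.2391, 0.0795]
tool_rot: [0.997, 1.32, -0.99]
contact_force: [-0.6, -0.7, 0.4]
opening: 0.0597
```

```bash
python3 -c "
from go import *
to(.612,-.2325,.006,1.871)
im=get_image('scene');cv2.imwrite('pics/s1.png',cv2.resize(im[160:310,170:320,::-1],(600,600),interpolation=cv2.INTER_CUBIC))"
```

```text
t 5.6 pos [ 0.6139 -0.2391  0.0795] heading 1.8578 open 0.0597 F [-0.6 -0.7  0.4]
shift [ 0.0735 -0.0007 -0.0073] turn [-0.75  0.4  -0.58]
```

View pics/s1.png

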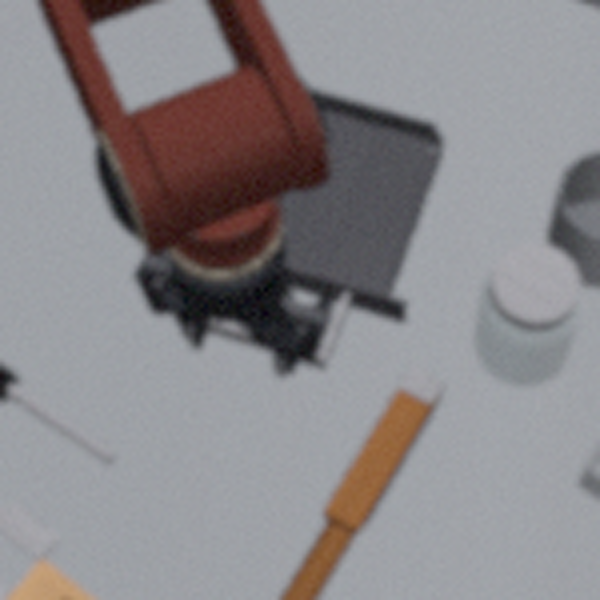

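The crop shows the open fingers (about 190–300, 340–370) just behind the handle, whose right end is near (325,360). The brush and jar are clear. I'll go down.

Emit:
arm_command(plan=[[[0.015,0,0,-0.7,0.4,-0.5,0.06],[0.015,0,0,0,0,0,0.06],[0.015,0,0,0,0,0,0.06],[0.01,0,0,0,0,0,0.06],[0.005,0,0,0,0,0,0.06],[0,0,0,0,0,0,0.06]]])

```text
t: 6.15
tool_pos: [0.6177, -0.2409, 0.02]
tool_rot: [0.986, 1.327, -0.982]
contact_force: [0.5, -0.1, 0.3]
opening: 0.0597
```

```bash
python3 -c "
from go import *
to(.612,-.2325,.006,1.871)"
```

```text
t 6.15 pos [ 0.6177 -0.2409  0.02  ] heading 1.8712 open 0.0597 F [ 0.5 -0.1  0.3]
shift [ 0.014  -0.0031 -0.0098] turn [ 0.02  0.33 -0.42]
```

Emit:
arm_command(plan=[[[0.007,-0.003,0,0,0,0,0.06],[0.006,0,0,0,0.3,-0.4,0.06],[0.001,0,0,0,0,0,0.06],[0,0,-0.005,0,0,0,0.06],[0,0,-0.005,0,0,0,0.06],[0,0,-0.005,0,0,0,0.06],[0,0,-0.004,0,0,0,0.06],[0,0,-0.003,0,0,0,0.06],[0,0,-0.003,0,0,0,0.06],[0,0,-0.003,0,0,0,0.06],[0,0,-0.003,0,0,0,0.06]]])

```text
t: 7.07
tool_pos: [0.6064, -0.2104, 0.0068]
tool_rot: [0.984, 1.332, -0.984]
contact_force: [0.5, -2.8, -2.6]
opening: 0.06
```

```bash
python3 -c "
from go import *
to(.612,-.2325,.006,1.871)"
```

```text
t 7.07 pos [ 0.6064 -0.2104  0.0068] heading 1.8717 open 0.06 F [ 0.5 -2.8 -2.6]
shift [ 0.0009 -0.0012  0.0228] turn [ 0.04  0.24 -0.15]
```

Emit:
arm_command(plan=[[[0,0,-0.004,0,0,0,0.06],[0,0,-0.005,0,0,0,0.06],[0,0,-0.006,0,0,0,0.06],[0,0,-0.006,0,0,0,0.06],[0,0,-0.006,0,0,0,0.06],[0,0,-0.006,0,0,0,0.06],[0,0,-0.006,0,0,0,0.06],[0,0,-0.006,0,0,0,0.06],[0,0,-0.006,0,0,0,0.06],[0,0,-0.006,0,0,0,0.06]]])

```text
t: 7.9
tool_pos: [0.5885, -0.1532, 0.007]
tool_rot: [0.981, 1.326, -0.986]
contact_force: [0.7, -3.2, -1.1]
opening: 0.0602
```

```bash
cat > chk.py <<'E'
from fit import *
import sys
from go import to
to(.612,-.2325,.006,1.871)
B=np.array([.5088,.349,1.706])
p0=[float(a) for a in sys.argv[1:4]]
for c,off in(("scene",(.0015,-.0018)),("top",(-.0016,.0018))):
    get_image(c);M=masks("ash_pan",(c,))
    if M:
        p,e=fit(PAN,M,p0);b=B+[off[0],off[1],0]
        print(c,p.round(4),round(e,3),"rel",np.round(rel(b,p),4))
    print([ (n,mk(c,n)) for n in("ash_pan","pan_nose","pan_handle")])
o=ctrl.get_obs();t=np.r_[o["tool_pos"][:2],0];print("tool rel",np.round(rel(B,t)[:2],4))
E
python3 chk.py .543 -.01 1.871
```

```text
t 7.9 pos [ 0.5885 -0.1532  0.007 ] heading 1.8713 open 0.0602 F [ 0.7 -3.2 -1.1]
shift [ 0.0018 -0.001   0.0827] turn [ 0.02  0.56 -0.22]
scene 0.93 1144
scene [ 5.4660e-01 -7.0000e-04  1.8689e+00] 0.566 rel [-0.3496  0.0109  0.1629]
[('ash_pan', [(0.9, [0.5404, -0.005, -0.0013])]), ('pan_nose', [(0.86, [0.5123, 0.0763, 0.0126])]), ('pan_handle', [(0.64, [0.5868, -0.1509, 0.0185])])]
top 0.68 2974
top [0.5371 0.0045 1.8697] 0.186 rel [-0.3472  0.017   0.1637]
[('ash_pan', [(0.76, [0.5387, 0.0031, 0.0013]), (0.5, [0.5136, 0.0825, 0.0126])]), ('pan_nose', [(0.79, [0.5163, 0.0794, 0.0125])]), ('pan_handle', [])]
tool rel [-0.5091 -0.0113]
```

Emit:
arm_command(plan=[[[0,0,-0.006,0,0,0,0.06],[0,0,-0.006,0,0,0,0.06],[0,0,-0.006,0,0,0,0.06],[0,0,-0.006,0,0,0,0.06],[0,0,-0.006,0,0,0,0.06],[0,0,-0.006,0,0,0,0.06],[0,0,-0.006,0.9,0,0,0.06],[0,0,-0.006,0.9,0,0,0.06],[0,0,-0.006,0.9,0,0,0.06],[0,0,-0.006,0.9,0,0,0.06],[0,0,-0.006,0.9,0,0,0.06],[0,0,-0.006,0.9,0,0,0.06],[0,0,-0.006,0.9,0,0,0.06],[0,0,-0.006,0.9,0,0,0.06],[0,0,-0.005,0.9,0,0,0.06],[0,0,-0.004,0.9,0,0,0.06],[0,0,0,0,0,0,0.06]]])

```text
t: 9.82
tool_pos: [0.5614, -0.0585, 0.0072]
tool_rot: [1.091, 1.255, -1.109]
contact_force: [1.0, -2.7, -1.0]
opening: 0.06
```

```bash
cat >> chk.py <<'E'
print("heading err deg",np.degrees(np.arctan2(*(-R.from_rotvec(o["tool_rot"]).as_matrix()[:2,2])[::-1])-B[2]).round(2))
E
python3 chk.py .543 .1 1.72
```

```text
t 9.82 pos [ 0.5614 -0.0585  0.0072] heading 1.7143 open 0.06 F [ 1.  -2.7 -1. ]
shift [0.0051 0.0252 0.1794] turn [-8.98  1.21 -0.13]
scene 0.91 1197
scene [0.5299 0.1002 1.7869] 0.502 rel [-0.2474  0.0139  0.0809]
[('ash_pan', [(0.67, [0.5236, 0.0976, -0.0001]), (0.58, [0.7385, -0.2951, 0.0004])]), ('pan_nose', [(0.94, [0.501, 0.1793, 0.0131])]), ('pan_handle', [(0.63, [0.5601, -0.0496, 0.0201])])]
top 0.8 2804
top [0.5216 0.1047 1.798 ] 0.209 rel [-0.2458  0.0189  0.092 ]
[('ash_pan', [(0.82, [0.5233, 0.1001, -0.0041]), (0.23, [0.4148, -0.4484, -0.0013])]), ('pan_nose', [(0.8, [0.5065, 0.1806, 0.0148])]), ('pan_handle', [])]
tool rel [-0.4119  0.0027]
heading err deg 0.43
```

The pan may not have turned as far as the tool. I'll back off for a clear look.

Emit:
arm_command(plan=[[[0,0,0.01,0,0,0,0.06],[0,0,0.015,0,0,0,0.06],[-0.01,0,0.02,0,0,0,0.06],[-0.03,0,0.04,0,0,0,0.06],[-0.03,0,0.04,0,0,0,0.06],[-0.03,0,0.04,0,0,0,0.06],[-0.03,0,0.04,0,0,0,0.06],[0,0,0.04,0,0,0,0.06],[0,0,0,0,0,0,0.06]]])

```text
t: 11.07
tool_pos: [0.5915, -0.2886, 0.1263]
tool_rot: [1.085, 1.261, -1.111]
contact_force: [-0.8, 1.2, -0.3]
opening: 0.06
```

```bash
python3 chk.py .526 .1 1.76
python3 - <<'E'
from h import *
a=get_image("scene");b=get_image("top")
cv2.imwrite("pics/c2.png",np.hstack([cv2.resize(a[80:260,190:370,::-1],(400,400)),cv2.resize(b[130:270,140:280,::-1],(400,400))]))
E
```

```text
t 11.07 pos [ 0.5915 -0.2886  0.1263] heading 1.7177 open 0.06 F [-0.8  1.2 -0.3]
shift [ 0.1191  0.0288 -0.055 ] turn [-8.78  1.18  0.26]
scene 0.64 2251
scene [0.5264 0.0994 1.7932] 0.067 rel [-0.2477  0.0175  0.0872]
[('ash_pan', [(0.82, [0.527, 0.0977, -0.0006])]), ('pan_nose', [(0.65, [0.5035, 0.1771, 0.0142])]), ('pan_handle', [(0.97, [0.5614, -0.0523, 0.0191]), (0.34, [0.5102, 0.3484, 0.0013])])]
top 0.93 3363
top [0.5227 0.1023 1.795 ] 0.066 rel [-0.2483  0.0181  0.089 ]
[('ash_pan', [(0.8, [0.525, 0.1006, -0.0025]), (0.57, [0.5052, 0.3543, -0.0021])]), ('pan_nose', [(0.59, [0.737, -0.287, -0.0013])]), ('pan_handle', [(0.96, [0.558, -0.042, 0.01])])]
tool rel [-0.6342  0.0037]
heading err deg 1.05
```

View pics/c2.png

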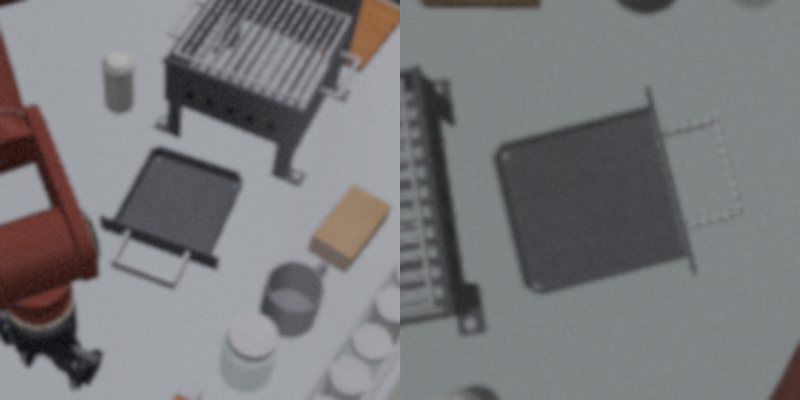

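The pan is clear in the picture: its nose edge is left at x≈500 and it is still turned about 5° and 18 mm towards the robot. I'll square it by pushing its robot-side wall with both spread fingers set parallel to the braai axis.

```bash
python3 -c "
from go import *
to(.4045,.0774,.2,.135)
print(ctrl.get_obs()['q'])"
```

```text
t 11.67 pos [ 0.5908 -0.2803  0.1239] heading 1.724 open 0.0602 F [-0.3 -0.8 -0.2]
shift [-0.081  -0.13   -0.3808] turn [91.04  0.94 -0.41]
[-0.55014349  0.2015522   1.63476733 -0.01589233  1.30019225 -0.69906094]
```

Emit:
arm_command(plan=[[[-0.03,0,0,0,0,0,0.06],[-0.03,0,0,0,0,0,0.06],[-0.015,-0.011,-0.032,0,0,0,0.06],[0,-0.011,-0.032,0,0,0,0.06],[0,-0.011,-0.032,0,0,0,0.06],[0,-0.011,-0.032,0,0,0,0.06],[0,-0.011,-0.032,0,0,0,0.06],[0,-0.011,-0.032,0,0,0,0.06],[0,-0.011,-0.032,0,0,0,0.06],[0,-0.011,-0.032,0,0,0,0.06],[0,-0.011,-0.032,0,0,0,0.06],[0,-0.011,-0.032,0,0,0,0.06],[0,-0.011,-0.032,0,0,0,0.06],[0,0,0,0,0,0,0.06]]])

```text
t: 12.83
tool_pos: [0.4094, 0.0648, 0.1975]
tool_rot: [1.086, 1.267, -1.103]
contact_force: [0.1, -0.3, 0.1]
opening: 0.0597
```

Emit:
arm_command(plan=[[[0,0,0,6.5,0,0,0.06],[0,0,0,6.5,0,0,0.06],[0,0,0,6.5,0,0,0.06],[0,0,0,6.5,0,0,0.06],[0,0,0,6.5,0,0,0.06],[0,0,0,6.5,0,0,0.06],[0,0,0,6.5,0,0,0.06],[0,0,0,6.5,0,0,0.06],[0,0,0,6.5,0,0,0.06],[0,0,0,6.5,0,0,0.06],[0,0,0,6.5,0,0,0.06],[0,0,0,6.5,0,0,0.06],[0,0,0,6.5,0,0,0.06],[0,0,0,6.5,0,0,0.06],[0,0,0,0,0,0,0.06]]])

```text
t: 14.08
tool_pos: [0.4089, 0.066, 0.1991]
tool_rot: [2.189, 0.052, -2.172]
contact_force: [0.2, 0.2, -0.1]
opening: 0.0597
```

```bash
python3 -c "
from go import *
to(.4045,.0774,.006,.135)
print(ctrl.get_obs()['q'])"
```

```text
t 14.08 pos [0.4089 0.066  0.1991] heading 0.0642 open 0.0597 F [ 0.2  0.2 -0.1]
shift [ 0.1928 -0.0149  0.0052] turn [-4.06 -0.4  -0.99]
[-0.00874823 -0.4770259   2.11806641 -0.0165507   1.49178492  1.49919404]
```

Emit:
arm_command(plan=[[[0,-0.012,0.008,0,-0.4,-0.9,0.06],[0,0,0,-4.0,0,0,0.06],[0,0,0,0,0,0,0.06],[0.025,0,0,0,0,0,0.06],[0.025,0,0,0,0,0,0.06],[0.025,0,0,0,0,0,0.06],[0.025,0,0,0,0,0,0.06],[0.025,0,0,0,0,0,0.06],[0.02,0,0,0,0,0,0.06],[0.015,0,0,0,0,0,0.06],[0.01,0,0,0,0,0,0.06],[0,0,0,0,0,0,0.06]]])

```text
t: 15.08
tool_pos: [0.3986, 0.0835, 0.0255]
tool_rot: [2.153, 0.166, -2.141]
contact_force: [-0.2, 0.3, -0.7]
opening: 0.06
```

```bash
python3 -c "
from go import *
to(.4045,.0774,.006,.135)"
```

```text
t 15.08 pos [0.3986 0.0835 0.0255] heading 0.1482 open 0.06 F [-0.2  0.3 -0.7]
shift [ 0.0195  0.007  -0.0048] turn [ 0.76 -0.35  0.34]
```

Emit:
arm_command(plan=[[[0.01,0.007,0,0.7,0,0,0.06],[0.008,0,0,0,-0.3,0.3,0.06],[0.001,0,0,0,0,0,0.06],[0,0,-0.006,0,0,0,0.06],[0,0,-0.005,0,0,0,0.06],[0,0,-0.004,0,0,0,0.06],[0,0,-0.004,0,0,0,0.06],[0,0,-0.004,0,0,0,0.06],[0,0,-0.004,0,0,0,0.06],[0,0,-0.004,0,0,0,0.06],[0,0,-0.004,0,0,0,0.06],[0,0,-0.004,0,0,0,0.06],[0,0,-0.004,0,0,0,0.06]]])

```text
t: 16.17
tool_pos: [0.4439, 0.0838, 0.0075]
tool_rot: [2.141, 0.151, -2.162]
contact_force: [-5.4, 0.8, 4.5]
opening: 0.0598
```

```bash
python3 chk.py .526 .1 1.76
```

```text
t 16.17 pos [0.4439 0.0838 0.0075] heading 0.1379 open 0.0598 F [-5.4  0.8  4.5]
shift [-0.0007  0.3364 -0.1231] turn [-99.3    0.24   0.61]
scene 0.77 2371
scene [0.5376 0.098  1.7478] 0.042 rel [-0.2506  0.0065  0.0418]
[('ash_pan', [(0.87, [0.5371, 0.0991, 0.0006])]), ('pan_nose', [(0.89, [0.5207, 0.1813, 0.0124])]), ('pan_handle', [(0.6, [0.5671, -0.0514, 0.0207])])]
top 0.79 2481
top [0.536  0.102  1.7455] 0.308 rel [-0.2504  0.005   0.0395]
[('ash_pan', [(0.64, [0.4515, -0.3426, -0.0003]), (0.57, [0.5362, 0.1026, -0.0049])]), ('pan_nose', [(0.92, [0.5193, 0.1793, 0.0137])]), ('pan_handle', [(0.9, [0.565, -0.0444, 0.0097]), (0.71, [0.5466, 0.0148, 0.02])])]
tool rel [-0.2545  0.0992]
heading err deg -89.89
```

Emit:
arm_command(plan=[[[0,0,-0.003,0,0,0,0.06],[0,0,-0.003,0,0,0,0.06],[0,0,-0.002,0,0,0,0.06],[0,0,0,0,0,0,0.06]]])

```text
t: 17.0
tool_pos: [0.4505, 0.0846, 0.0077]
tool_rot: [2.137, 0.151, -2.165]
contact_force: [-0.9, 1.4, -0.7]
opening: 0.0605
```

```bash
python3 chk.py .536 .1 1.73
```

```text
t 17.0 pos [0.4505 0.0846 0.0077] heading 0.1381 open 0.0605 F [-0.9  1.4 -0.7]
shift [-0.0009  0.3363 -0.1163] turn [-99.29   0.37   0.75]
scene 0.75 2400
scene [0.544  0.0984 1.7229] 0.048 rel [-2.511e-01  2.000e-04  1.690e-02]
[('ash_pan', [(0.82, [0.5428, 0.0981, 0.0006])]), ('pan_nose', [(0.64, [0.5267, 0.1822, 0.0142])]), ('pan_handle', [(0.94, [0.5709, -0.0506, 0.0187]), (0.62, [0.5292, 0.1788, 0.013])])]
top 0.92 2366
top [0.5418 0.1017 1.7174] 0.333 rel [-0.2515 -0.0007  0.0114]
[('ash_pan', [(0.83, [0.544, 0.1012, -0.005])]), ('pan_nose', [(0.76, [0.5324, 0.1825, 0.0124])]), ('pan_handle', [(0.82, [0.5668, -0.0441, 0.0112]), (0.62, [0.7573, -0.0727, -0.0008])])]
tool rel [-0.2542  0.0934]
heading err deg -89.84
```

The pan is now square and centred: rel x −0.251, y ≈0, yaw about 0.8°. Next I retreat and go round behind the handle.

Emit:
arm_command(plan=[[[0,0,0.012,0,0,0,0.06],[0,0,0.02,0,0,0,0.06],[0,0,0.015,0,0,0,0.06],[-0.03,0,0,0,0,0,0.06],[-0.03,0,0,0,0,0,0.06],[-0.03,0,0,0,0,0,0.06],[-0.03,0,0,0,0,0,0.06],[-0.03,0,0,0,0,0,0.06],[-0.02,0,0,0,0,0,0.06],[0,0,0,0,0,0,0.06]]])

```text
t: 18.33
tool_pos: [0.4063, 0.0761, 0.1874]
tool_rot: [2.151, 0.144, -2.151]
contact_force: [0.7, -0.1, 0.6]
opening: 0.0595
```

Emit:
arm_command(plan=[[[0,0,0,-6.5,0,0,0.06],[0,0,0,-6.5,0,0,0.06],[0,0,0,-6.5,0,0,0.06],[0,0,0,-6.5,0,0,0.06],[0,0,0,-6.5,0,0,0.06],[0,0,0,-6.5,0,0,0.06],[0,0,0,-6.5,0,0,0.06],[0,0,0,-6.5,0,0,0.06],[0,0,0,-6.5,0,0,0.06],[0,0,0,-6.5,0,0,0.06],[0,0,0,-6.5,0,0,0.06],[0,0,0,-6.5,0,0,0.06],[0,0,0,-6.5,0,0,0.06],[0,0,0,0,0,0,0.06]]])

```text
t: 19.5
tool_pos: [0.4082, 0.0741, 0.1786]
tool_rot: [1.127, 1.25, -1.126]
contact_force: [0.8, -0.0, 1.1]
opening: 0.0596
```

```bash
python3 -c "
from go import *
to(.568,-.087,.006,1.706)"
```

```text
t 19.5 pos [0.4082 0.0741 0.1786] heading 1.6804 open 0.0596 F [ 0.8 -0.   1.1]
shift [0.1746 0.14   0.1767] turn [-1.46  0.33 -0.37]
```

Emit:
arm_command(plan=[[[0,0.02,0.025,-1.5,0.3,-0.4,0.06],[0,0.02,0.025,0,0,0,0.06],[0,0.02,0.025,0,0,0,0.06],[0,0.02,0.025,0,0,0,0.06],[0,0.02,0.025,0,0,0,0.06],[0,0.02,0.025,0,0,0,0.06],[0,0.01,0.02,0,0,0,0.06],[0,0,0,0,0,0,0.06],[0,0,0,0,0,0,0.06]]])

```text
t: 20.25
tool_pos: [0.564, -0.0857, 0.1698]
tool_rot: [1.126, 1.262, -1.129]
contact_force: [0.0, -0.3, -0.0]
opening: 0.0599
```

```bash
python3 -c "
from go import *
to(.568,-.087,.006,1.706)"
```

```text
t 20.25 pos [ 0.564  -0.0857  0.1698] heading 1.6818 open 0.0599 F [ 0.  -0.3 -0. ]
shift [0.1638 0.0043 0.0018] turn [-1.39 -0.03  0.16]
```

Emit:
arm_command(plan=[[[0,0.004,0.002,-1.4,0,0,0.06],[0.025,0,0,0,0,0,0.06],[0.025,0,0,0,0,0,0.06],[0.025,0,0,0,0,0,0.06],[0.025,0,0,0,0,0,0.06],[0.02,0,0,0,0,0,0.06],[0.015,0,0,0,0,0,0.06],[0.01,0,0,0,0,0,0.06],[0,0,0,0,0,0,0.06]]])

```text
t: 21.0
tool_pos: [0.5669, -0.0803, 0.0202]
tool_rot: [1.105, 1.271, -1.102]
contact_force: [-0.4, -0.1, -0.4]
opening: 0.0599
```

```bash
python3 -c "
from go import *
to(.568,-.087,.006,1.706)"; python3 chk.py .543 .1 1.72
```

```text
t 21.0 pos [ 0.5669 -0.0803  0.0202] heading 1.7132 open 0.0599 F [-0.4 -0.1 -0.4]
shift [0.0142 0.0001 0.0068] turn [ 0.41  0.03 -0.16]
t 21.0 pos [ 0.5669 -0.0803  0.0202] heading 1.7132 open 0.0599 F [-0.4 -0.1 -0.4]
shift [0.0143 0.023  0.1571] turn [-9.04  0.05 -0.16]
scene 0.64 1511
scene [0.5456 0.099  1.7132] 0.383 rel [-0.2507 -0.0015  0.0072]
[('ash_pan', [(0.78, [0.5417, 0.0945, -0.0008]), (0.61, [0.4195, -0.4489, -0.0026])]), ('pan_nose', [(0.89, [0.5265, 0.1799, 0.0124])]), ('pan_handle', [(0.56, [0.5688, -0.0516, 0.0182]), (0.53, [0.4183, -0.4489, -0.0041])])]
top 0.86 3076
top [0.5411 0.1035 1.7022] 0.129 rel [-0.2496 -0.0003 -0.0038]
[('ash_pan', [(0.73, [0.5419, 0.1005, -0.0039])]), ('pan_nose', [(0.63, [0.5295, 0.1821, 0.0123]), (0.5, [0.4152, -0.4471, 0.001])]), ('pan_handle', [(0.68, [0.5668, -0.0443, 0.0103])])]
tool rel [-0.4352 -0.0023]
heading err deg 0.35
```

Emit:
arm_command(plan=[[[0.007,-0.001,0,0.4,0,0,0.06],[0.006,0,0,0,0,0,0.06],[0,0,0,0,0,0,0.06],[0,0,-0.005,0,0,0,0.06],[0,0,-0.005,0,0,0,0.06],[0,0,-0.005,0,0,0,0.06],[0,0,-0.004,0,0,0,0.06],[0,0,-0.004,0,0,0,0.06],[0,0,-0.005,0,0,0,0.06],[0,0,-0.006,0,0,0,0.06],[0,0,-0.006,0,0,0,0.06],[0,0,-0.006,0,0,0,0.06],[0,0,-0.006,0,0,0,0.06],[0,0,-0.006,0,0,0,0.06],[0,0,-0.005,0,0,0,0.06],[0,0,0,0,0,0,0.06]]])

```text
t: 22.83
tool_pos: [0.5596, -0.0153, 0.0092]
tool_rot: [1.108, 1.257, -1.107]
contact_force: [0.7, -2.1, -1.1]
opening: 0.06
```

```bash
python3 chk.py .538 .143 1.71
python3 - <<'E'
from h import *
a=get_image("scene");b=get_image("top")
cv2.imwrite("pics/c3.png",np.hstack([cv2.resize(a[80:240,210:370,::-1],(400,400)),cv2.resize(b[130:270,110:250,::-1],(400,400))]))
E
```

```text
t 22.83 pos [ 0.5596 -0.0153  0.0092] heading 1.7053 open 0.06 F [ 0.7 -2.1 -1.1]
shift [0.0053 0.0227 0.2222] turn [-9.49  0.54 -0.46]
scene 0.97 1345
scene [0.5471 0.1457 1.6789] 0.429 rel [-0.2047 -0.0093 -0.0271]
[('ash_pan', [(0.69, [0.5401, 0.1402, -0.0011])]), ('pan_nose', [(0.63, [0.5402, 0.1395, -0.0006]), (0.6, [0.5278, 0.2255, 0.0153])]), ('pan_handle', [(0.82, [0.5636, -0.0064, 0.0184])])]
top 0.59 2686
top [0.5373 0.1514 1.7111] 0.239 rel [-0.2016 -0.0029  0.0051]
[('ash_pan', [(0.57, [0.5395, 0.1465, -0.0013])]), ('pan_nose', [(0.57, [0.5284, 0.2284, 0.0132])]), ('pan_handle', [])]
tool rel [-0.369  -0.0012]
heading err deg -0.1
```

View pics/c3.png

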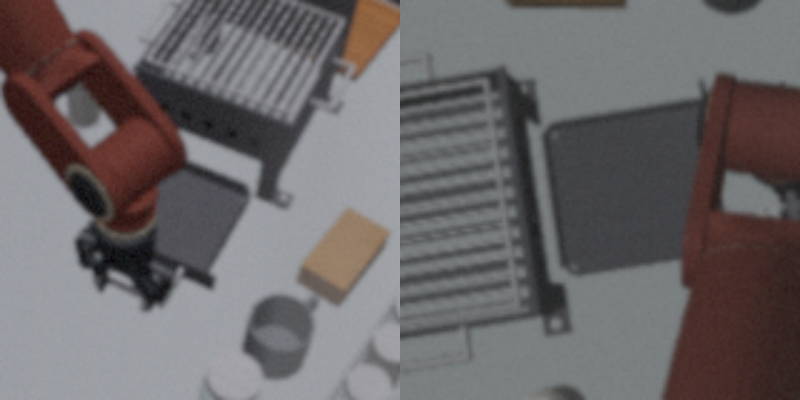

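The tray nose is now at the leg plane, roughly centred: nose offset about −2.6 mm, chamfer 10 mm. I'll keep pushing gently.

Emit:
arm_command(plan=[[[0,0,-0.004,0,0,0,0.06],[0,0,-0.005,0,0,0,0.06],[0,0,-0.005,0,0,0,0.06],[0.002,0,-0.005,0,0,0,0.06],[0,0,-0.005,0,0,0,0.06],[0,0,-0.005,0,0,0,0.06],[0,0,-0.005,0,0,0,0.06],[0,0,0,0,0,0,0.06]]])

```text
t: 24.1
tool_pos: [0.5569, 0.0163, 0.0085]
tool_rot: [1.103, 1.247, -1.108]
contact_force: [0.9, -2.1, -0.6]
opening: 0.0598
```

```bash
python3 chk.py .536 .185 1.71
```

```text
t 24.1 pos [0.5569 0.0163 0.0085] heading 1.7054 open 0.0598 F [ 0.9 -2.1 -0.6]
shift [0.0074 0.0211 0.2538] turn [-9.48  1.11 -0.6 ]
scene 0.56 1290
scene [0.5437 0.1748 1.7177] 0.435 rel [-0.1753 -0.0098  0.0117]
[('ash_pan', [(0.59, [0.538, 0.1717, -0.0017])]), ('pan_nose', [(0.59, [0.5247, 0.2547, 0.0151])]), ('pan_handle', [(0.68, [0.5619, 0.0214, 0.0196]), (0.66, [0.3142, 0.2222, 0.0018])])]
top 0.68 2273
top [0.538  0.1653 1.7123] 0.362 rel [-0.188  -0.0055  0.0063]
[('ash_pan', [(0.9, [0.536, 0.1788, -0.0029])]), ('pan_nose', [(0.61, [0.5259, 0.2567, 0.0166])]), ('pan_handle', [])]
tool rel [-0.3372 -0.0028]
heading err deg -0.09
```

Emit:
arm_command(plan=[[[0,-0.0005,-0.005,0,0.5,-0.3,0.06],[0,-0.0005,-0.005,0,0.5,-0.3,0.06],[0.001,-0.0005,-0.006,0,0,0,0.06],[0,-0.0005,-0.006,0,0,0,0.06],[0.001,-0.0005,-0.006,0,0,0,0.06],[0,0,-0.006,0,0,0,0.06],[0,0,-0.006,0,0,0,0.06],[0,0,-0.006,0,0,0,0.06],[0,0,-0.006,0,0,0,0.06],[0,0,-0.005,0,0,0,0.06],[0,0,0,0,0,0,0.06]]])

```text
t: 25.52
tool_pos: [0.5496, 0.0708, 0.0088]
tool_rot: [1.105, 1.258, -1.11]
contact_force: [0.9, -3.8, -0.7]
opening: 0.0603
```

```bash
python3 chk.py .53 .24 1.71
```

```text
t 25.52 pos [0.5496 0.0708 0.0088] heading 1.7052 open 0.0603 F [ 0.9 -3.8 -0.7]
shift [0.0061 0.0211 0.3089] turn [-9.5   0.62 -0.23]
scene 0.59 856
scene [0.5347 0.2292 1.6842] 0.605 rel [-0.1203 -0.0083 -0.0218]
[('ash_pan', [(0.77, [0.5285, 0.2256, 0.0005])]), ('pan_nose', [(0.77, [0.515, 0.3114, 0.0135])]), ('pan_handle', [(0.74, [0.5517, 0.0772, 0.0188])])]
[('ash_pan', [(0.64, [0.5295, 0.2288, -0.0017])]), ('pan_nose', [(0.94, [0.5181, 0.312, 0.0131]), (0.66, [0.7667, 0.2134, -0.0027])]), ('pan_handle', [])]
tool rel [-0.2823 -0.0029]
heading err deg -0.1
```

Emit:
arm_command(plan=[[[0,0,-0.005,0,0,0,0.06],[0,-0.0005,-0.005,0,0.3,0,0.06],[0.001,-0.0005,-0.006,0,0,0,0.06],[0,-0.0005,-0.006,0,0,0,0.06],[0.001,-0.0005,-0.006,0,0,0,0.06],[0,0,-0.006,0,0,0,0.06],[0,0,-0.006,0,0,0,0.06],[0,0,-0.006,0,0,0,0.06],[0,0,-0.006,0,0,0,0.06],[0,0,-0.006,0,0,0,0.06],[0,0,-0.006,0,0,0,0.06],[0,0,0,0,0,0,0.06]]])

```text
t: 27.02
tool_pos: [0.5416, 0.1333, 0.0086]
tool_rot: [1.103, 1.25, -1.109]
contact_force: [1.2, -1.7, 1.0]
opening: 0.0602
```

```bash
python3 chk.py .52 .3 1.71
```

```text
t 27.02 pos [0.5416 0.1333 0.0086] heading 1.7052 open 0.0602 F [ 1.2 -1.7  1. ]
shift [0.009  0.0206 0.3718] turn [-9.49  0.99 -0.47]
scene 0.78 449
scene [0.5328 0.2915 1.6979] 0.782 rel [-0.0582 -0.0148 -0.0081]
[('ash_pan', [(0.57, [0.5222, 0.2897, -0.0]), (0.5, [0.514, 0.3519, 0.1807])]), ('pan_nose', [(0.62, [0.508, 0.3735, 0.0116])]), ('pan_handle', [(0.73, [0.5462, 0.1404, 0.0183])])]
top 0.76 699
top [0.5203 0.2929 1.6979] 0.803 rel [-0.0592 -0.0052 -0.0081]
[('ash_pan', [(0.73, [0.5202, 0.2897, -0.0026])]), ('pan_nose', [(0.71, [0.5129, 0.376, 0.0145])]), ('pan_handle', [(0.25, [0.5071, 0.3517, 0.1795]), (0.21, [0.7688, 0.2133, 0.0001])])]
tool rel [-0.2196 -0.0034]
heading err deg -0.1
```

Emit:
arm_command(plan=[[[0,0,-0.003,0,0.5,0,0.06],[0,0,-0.003,0,0,0,0.06],[0,0,-0.003,0,0,0,0.06],[0,0,-0.003,0,0,0,0.06],[0,0,-0.003,0,0,0,0.06],[0,0,-0.002,0,0,0,0.06]]])

```text
t: 28.02
tool_pos: [0.54, 0.1466, 0.0085]
tool_rot: [1.106, 1.252, -1.11]
contact_force: [0.9, -4.5, 0.2]
opening: 0.06
```

Emit:
arm_command(plan=[[[0,0,-0.002,0,0,0,0.06],[0,0,-0.002,0,0,0,0.06]]])

```text
t: 28.18
tool_pos: [0.5395, 0.1508, 0.0086]
tool_rot: [1.105, 1.252, -1.11]
contact_force: [0.1, -3.9, 1.0]
opening: 0.0601
```

```bash
python3 chk.py .515 .31 1.71 | tail -2
```

```text
tool rel [-0.2003 -0.0036]
heading err deg -0.11
```

Emit:
arm_command(plan=[[[0,0,-0.0015,0,0,0,0.06],[0,0,-0.0015,0,0,0,0.06]]])

```text
t: 28.85
tool_pos: [0.5392, 0.1528, 0.0085]
tool_rot: [1.104, 1.251, -1.11]
contact_force: [0.4, -4.9, 0.4]
opening: 0.0601
```

Emit:
arm_command(plan=[[[0,0,-0.0015,0,0,0,0.06],[0,0,-0.0015,0,0,0,0.06]]])

```text
t: 29.02
tool_pos: [0.5389, 0.1548, 0.0084]
tool_rot: [1.102, 1.249, -1.112]
contact_force: [-0.2, -4.5, 1.3]
opening: 0.0603
```

Emit:
arm_command(plan=[[[0,0,-0.0015,0,0,0,0.06],[0,0,-0.0015,0,0,0,0.06]]])

```text
t: 29.18
tool_pos: [0.539, 0.1563, 0.0086]
tool_rot: [1.098, 1.246, -1.112]
contact_force: [1.4, -12.2, 1.1]
opening: 0.0599
```

Force has jumped to 12 N right where home is expected. One more small press, then I back off and look.

Emit:
arm_command(plan=[[[0,0,-0.0015,0,0,0,0.06]]])

```text
t: 29.27
tool_pos: [0.539, 0.1563, 0.0086]
tool_rot: [1.094, 1.244, -1.112]
contact_force: [0.5, -12.2, 2.3]
opening: 0.0597
```

Emit:
arm_command(plan=[[[0,0,-0.0015,0,0,0,0.06]]])

```text
t: 29.35
tool_pos: [0.5391, 0.1562, 0.0086]
tool_rot: [1.091, 1.242, -1.114]
contact_force: [0.1, -9.7, 2.2]
opening: 0.0601
```

Emit:
arm_command(plan=[[[0,0,0.008,0,0,0,0.06],[0,0,0.015,0,0,0,0.06],[0,0,0.025,0,0,0,0.06],[-0.02,0,0.03,0,0,0,0.06],[-0.03,0,0.03,0,0,0,0.06],[-0.03,0,0.04,0,0,0,0.06],[-0.03,0,0.04,0,0,0,0.06],[-0.03,0,0.04,0,0,0,0.06],[-0.03,0,0.03,0,0,0,0.06],[0,0,0,0,0,0,0.06]]])

```text
t: 30.18
tool_pos: [0.569, -0.0785, 0.1709]
tool_rot: [1.099, 1.259, -1.104]
contact_force: [1.1, -0.1, 1.7]
opening: 0.0601
```

```bash
cat > m2.py <<'E'
from fit import *
B=np.array([.5088,.349,1.706]);H=B.copy();H[:2]+=-.035*np.array([np.cos(B[2]),np.sin(B[2])])
o=[]
for c,off in(("scene",(.0015,-.0018)),("top",(-.0016,.0018))):
    im=get_image(c)
    print(c,[(n,d:=mk(c,n),[np.round(rel(B+[*off,0],np.array(q[1])*[1,1,0])[:2],4) for q in d]) for n in("ash_pan","pan_plate","pan_handle","pan_nose")])
    a=cv2.resize(im[:,:,::-1],(1024,768),interpolation=cv2.INTER_CUBIC);r=a.copy()
    for P in PAN[1:]: cv2.drawContours(a,cv2.findContours(render(c,[P],H+[*off,0]).astype(np.uint8),0,2)[0],-1,(0,255,0),1)
    q=px(c,[*H[:2],.02])[0]*2;u,v=int(q[0])-70,int(q[1])-75
    if c=="scene": v+=40;u-=20
    else: u+=40
    o.append(np.vstack([cv2.resize(z[v:v+150,u:u+200],(400,300)) for z in(r,a)]))
cv2.imwrite("pics/c5.png",np.hstack(o))
for n,p in dict(mug=(.7666,.036),jar=(.762,-.074),shaker=(.3147,.2248),firelighters=(.77,.21),brush=(.7366,-.29),lighter=(.455,-.349),tongs=(.4156,-.45)).items():
    print(n,[np.round(np.array(q[1][:2])-p,4).tolist() for c in("scene","top") for q in mk(c,n)[:1]])
E
python3 m2.py
```

```text
scene [('ash_pan', [(0.87, [0.5175, 0.3139, -0.0023])], [array([-0.034 , -0.0026])]), ('pan_plate', [(0.56, [0.5307, 0.2229, 0.0215])], [array([-0.1259, -0.0035])]), ('pan_handle', [(0.94, [0.543, 0.1635, 0.0206])], [array([-0.1864, -0.0076])]), ('pan_nose', [(0.66, [0.5062, 0.3951, 0.0143])], [array([ 0.048 , -0.0024])])]
top [('ash_pan', [(0.62, [0.5191, 0.3189, -0.0019]), (0.35, [0.76, 0.0356, 0.0001])], [array([-0.0332, -0.0075]), array([-0.3464, -0.208 ])]), ('pan_plate', [(0.67, [0.5268, 0.2295, 0.0208])], [array([-0.1228, -0.0031])]), ('pan_handle', [(0.66, [0.5367, 0.1703, 0.0108])], [array([-0.1828, -0.0049])]), ('pan_nose', [(0.58, [0.508, 0.3982, 0.0132])], [array([ 0.0469, -0.0072])])]
mug [[0.0011, 0.0005], [-0.0042, 0.0023]]
jar [[-0.0002, -0.0007], [-0.0042, -0.0007]]
shaker [[0.2047, 0.0862], [0.4475, -0.1874]]
firelighters [[-0.0043, 0.0027]]
brush [[0.0033, -0.0017], [-0.002, 0.0006]]
lighter [[0.005, -0.0024], [-0.0037, 0.006]]
tongs [[-0.0012, 0.0035], [0.0018, 0.0042]]
```

View pics/c5.png

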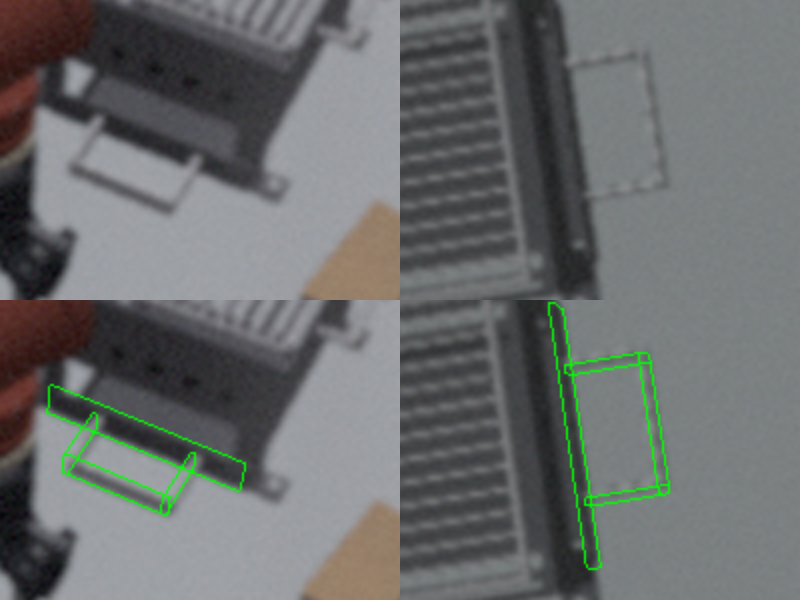

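The picture shows the plate flush and parallel across both legs. The handle sits on the predicted home outline to within 1–2 mm in both views. The shaker reading is a misdetection, so I'll check it again before handing in.

Run:
```python
from h import *
for c in("scene","top"):
    im=get_image(c); print(c,mk(c,"shaker"),[(round(d["conf"],2),w(c,d["at"]).round(3).tolist()) for d in search_frame(c,"shaker")[:3]])
    if c=="top":
        u,v=px(c,[.3147,.2248,.05])[0].astype(int);cv2.imwrite("pics/sh.png",cv2.resize(im[v-30:v+30,u-40:u+40,::-1],(400,300)))
```

```text
scene [] []
top [(0.55, [0.3135, 0.2239, -0.0014])] [(0.59, [0.318, 0.217, 0.101])]
```

View pics/sh.png

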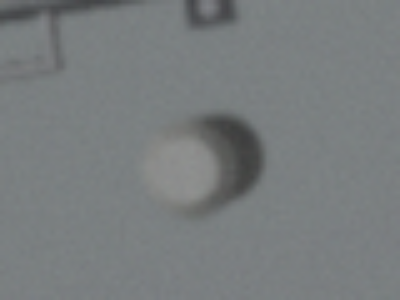

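The crop shows the shaker upright near (185,165), and its measured position agrees with the start to about 1 mm. I'm handing in.

```bash
python3 -c "
from h import *
finish_job()"
```

```text
the job is handed in; nothing more can be done
```

The ash pan is in between the front legs with its front plate home, and I handed the job in at about 31 s.

**What I did:** I pushed the pan by its handle cross bar with the spread fingers. It had only turned about half as far as planned, so I squared and centred it by pushing its side wall. I then pushed it straight in until it stopped against the legs. The end-of-call readings stayed at or below about 12 N, and the pan was not lifted.

**Last checks:**
- **Depth:** the pan's x in the braai frame read about −0.034, against a target of −0.035. The plate looks flush and parallel to the legs, and the last nudges of 1.5 mm no longer moved it.
- **Sideways:** readings scattered from about −2.5 to −7.5 mm, where the limit is 8 mm. The gap itself allows only about 4 mm, so the larger readings are probably measuring error.
- **Other things:** all seven read within about 7 mm of their starting places, the spread of the readings. The shaker was misdetected at first. A second look from the top camera put it within about 2 mm, but the scene camera found no shaker at all. The firelighters were confirmed by one camera only.

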